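Pack the plugs down the magazine tube

TASK

In one of the two clear tubes the stack of wooden plugs is stuck part-way down. Take the rod out of its wooden block, push that stack down with the rod until it bottoms out firmly, and stand the rod back in the hole of its block. Do not reach into the tube with the fingers.

Things in the scene. Friction and masses are not known exactly. Their poses are not given: they have to be found in the camera images.
- rod: Loose packing rod, 175 mm long, 0.18 kg, standing upright in its block: a plain 24 mm aluminium shaft (lower 110 mm) with a dark round wooden handle 30 mm in diameter on top, from 116 to 168 mm above the origin (grip it there). Origin: centre of the flat foot; z points up along the rod.
- rod_block: Fixed brown wooden block, 80 x 80 x 75 mm, with one round hole 44 mm in diameter and 65 mm deep in the middle of its top (hole floor 10 mm above the bench), where the rod stands. (Away to the left a lamp shade, not part of the job, hangs over the bench at about x 0.33 to 0.57, y 0.45 to 0.68, z 0.15 to 0.40: pass it on the robot's side.) Origin: centre of its underside, on the bench; z up.
- tube: The fixed upright clear tube whose plugs are stuck part-way: outer diameter 54 mm, bore 46 mm, rim 126 mm above the bench, on a round aluminium foot 80 mm across and 10 mm high. The floor of the bore is 16 mm above the bench. A second tube just like it stands nearby with its plugs already at the bottom; which stands where varies. Origin: centre of the underside, on the bench; z up.
- plugs: Stack of three round dark wooden plugs, 43 mm wide, together 36 mm high, sliding as one down the bore against about 3 N of friction; it stays where left. It starts stuck 35 to 50 mm above the bore's floor; at the bottom its underside is 16 mm and its top 52 mm above the bench. Pressing firmly there: 10 to 20 N. Origin: centre of its underside; z up.
Mind the look-alikes: they are no part of the job. Leave any green look-alike of the rod_block alone.

How it is judged:
On the way:
1. the plugs are at the bottom of the tube (within 4 mm) and the rod presses on them with more than 5 N (z of plugs in the frame of tube below 0.02 m and contact force between rod and plugs above 5 N), for 0.05 s.
At the end, for the whole second after the job is handed in: The plugs are at the bottom of the tube (within 4 mm); the rod stands at rest, handle up, in the hole of its block: foot within 10 mm of the hole's floor and 16 mm of its middle, leaning less than 23 degrees (z of plugs in the frame of tube below 0.02 m and z of rod in the frame of rod_block below 0.02 m and horizontal distance between rod and rod_block below 0.016 m and angle between rod's own z axis and vertical below 0.4 rad and linear speed of rod below 0.02 m/s); the robot touches nothing.
It fails at once if the fingers touch the plugs (contact force between the fingers and plugs above 0.5 N).
It also fails if it takes over 51 s, if anything falls off the work surface, if the arm or the gripper's body presses on something with over 40 N, if the wrist force passes 120 N, or if a joint passes its speed limit or range.

ROBOT

A 7-joint arm with a two-finger parallel gripper is mounted at the origin on a cart in front of the work surface, level with it; the furniture and walls round the work are solid. World frame = base frame: x ahead of the robot, y to its left, z up, the work surface at z = 0. Lengths are in m, angles in rad, forces in N, time in s.
With the tool pointing down it reaches from about 0.425 to 0.825 m from the base axis. Payload 3.6 kg.
Tool frame: the origin (TCP) lies between the finger pads; the fingertips stand 8 mm ahead of it and the grasp point (between the pads) lies 11 mm behind it (arm.tcp_to_tips is the distance from the TCP to the fingertips, in m); z points along the fingers, y is the line along which they close (so a half turn about z gives the same grasp; the last joint's range is limited). The gripper opens to 85 mm and grips with 20 to 120 N. Pads are 22 mm wide; open, the fingers measure 114 mm over their backs; the gripper's body (76 mm by 85 mm) begins 54 mm behind the grasp point. The pads swing forward as they close: fully open they stand 13 mm farther back than shut.
Start: joints at [-1.339, 0.615, -0.013, 1.423, 0.008, 1.103, -0.04], TCP at [0.166, 0.628, 0.239] pointing down, gripper open.
Joint ranges: [-3.12, 3.12], [-0.3, 2.06], [-1.34, 1.32], [0.26, 2.42], [-1.36, 4.5], [0.01, 1.98], [-2.84, 2.84]. Speed limits (rad/s): [2.79, 2.79, 3.14, 3.14, 3.14, 3.14, 3.14].

INTERFACE

Orientations are given as a unit quaternion [w, x, y, z].
In Python, from station import arm, gripper_open, close, ik, cams gives the robot as it stands. The module is installed in compiled form; this text tells all that it offers. Calls block until the motion is done:
- arm.move_to(position, orientation): joint-space move of the TCP to a pose.
- arm.move_straight(position, rate=0.15, rotation=None, force_limit=None): straight line of the TCP; rotation=None keeps the orientation; rate is the mean speed in m/s. With force_limit (N) it stops when the force on the tool has changed by that much, and returns True; else False.
- arm.goto_joints(angles): joint-space move.
- gripper_open() and close(strength=None): open the fingers fully, or close them until they stop; strength is the grip in N (None keeps the last).
- arm.hold(seconds).
- ik(position, orientation): joint angles nearest the present ones, or None.
- arm.read_state(): the state.
- cams.camera(name): name is "scene" or "top"; returns (picture, depth): 400x640x3 uint8, blue, green, red; 400x640 float32, m along the optical axis (not along the pixel's ray), 0 where there is no reading.
- cams.camera_info(name): a dict with "fx", "fy", "cx", "cy" (pixels), "distortion" ([k1, k2, p1, p2, k3] as OpenCV has them; the pictures are not rectified), "camera_from_world" (4x4, takes a point from world to camera coordinates). Camera axes: x right, y down, z forward; pixel columns grow to the right and rows downward; lengths in m; the calibration is good to about 2 mm. A picture is of the moment at which its call begins. camera_info takes no time and is no camera call.
A pose or a line that the arm cannot do raises arm.PlanningError and nothing moves.
- arm.close_job(): hands the job in; it is judged then, once.
Trained networks look in the newest picture that a camera, given by its name, has taken for a name from the list of things; names that differ only in an ending like _2 or _b are one class to them, and where a whole thing is asked for, a point or a joint stands for the part that bears it (a point fixed in the world has none). Each returns a list of dicts, best first, with "conf" (0 to 1); they miss things now and then, are a little off and sometimes report something else, mostly with a low value. They report only what shows in the picture. A call takes as long as a camera call. They do not tell look-alikes from the thing itself.
- cams.spot_in(label, camera): "at" ([column, row] in pixels, amid what is visible of it).
- cams.tip_of(label, camera): "at" ([column, row] in pixels: a listed point, or the origin of a listed thing).
The state is a dict: "clock": time; "qpos": joint angles; "joint_velocities": joint speeds; "effort": joint torques, N m; "ee_pos": TCP position; "ee_rot": TCP orientation; "wrist_force": force on the tool from outside, world axes, zero at the start; "wrist_torque": the same for the moment, N m; "width": finger opening in m; "gripper_force": force on a finger pad.
Only numpy, scipy, OpenCV 4.12 (cv2) and the standard library are available. Lean on these libraries where they do the work, as an engineer would, in place of code of your own. Each camera call takes 0.05 s, during which the arm holds its last target. There are 200 camera calls.

## Working session

There is one attempt and no reset: what is moved stays moved. The work goes in short steps, each a Python script; the robot and the scene stay as the last script left them, time stands still between calls to the robot, and variables do not carry over. Pictures are saved under pics/ and viewed, at most 10 in all, crops included, and the job is handed in when it is done.

```bash
mkdir -p pics
cat > h.py <<'E'
import numpy as np, cv2
from station import arm, gripper_open, close, ik, cams
def cal(n):
    i=cams.camera_info(n); K=np.array([[i['fx'],0,i['cx']],[0,i['fy'],i['cy']],[0,0,1.]])
    return K,np.array(i['distortion'],float),np.array(i['camera_from_world'])
def ray(n,px):
    K,d,T=cal(n); u=cv2.undistortPoints(np.array([[px]],float),K,d)[0,0]
    R,t=T[:3,:3],T[:3,3]; return -R.T@t, R.T@np.array([u[0],u[1],1.])
def atz(n,px,z):
    o,r=ray(n,px); return o+r*(z-o[2])/r[2]
def atdepth(n,px,dep):
    o,r=ray(n,px); return o+r*dep
def proj(n,p):
    K,d,T=cal(n); return cv2.projectPoints(np.array([p],float),cv2.Rodrigues(T[:3,:3])[0],T[:3,3],K,d)[0][0,0]
E
python3 - <<'E'
from h import *
print(arm.read_state()['clock'],arm.read_state()['ee_rot'])
for n in ("scene","top"):
    im,dp=cams.camera(n); cv2.imwrite(f'pics/{n}0.png',im); np.save(f'{n}_d.npy',dp)
    print(n,ray(n,[320,200]))
    for l in ("rod","rod_block","tube","plugs"):
        for f in (cams.spot_in,cams.tip_of):
            for r in f(l,n):
                c,w=r['at']; d=dp[min(399,int(w)),min(639,int(c))]
                print(l,f.__name__,np.round(r['at']),round(r['conf'],2),np.round(atdepth(n,r['at'],d),3),np.round(atz(n,r['at'],0),3))
E
```

```text
0.0 [-1.64675288e-04  1.28501097e-01  9.91708531e-01 -1.27699241e-03]
scene (array([-0.08776769,  1.02984288,  0.5830414 ]), array([ 0.47718679, -0.78181641, -0.40142409]))
rod_block call [278. 229.] 0.8 [0.513 0.226 0.076] [0.602 0.106 0.   ]
rod_block call [240. 266.] 0.78 [0.504 0.368 0.055] [0.565 0.299 0.   ]
rod_block call [244. 276.] 0.87 [0.497 0.367 0.033] [0.531 0.328 0.   ]
tube call [353. 168.] 0.96 [ 0.547 -0.19   0.084] [ 0.654 -0.395  0.   ]
tube call [349. 189.] 0.67 [0.128 0.621 0.393] [ 0.575 -0.225  0.   ]
top (array([0.31585341, 0.0461295 , 1.23430021]), array([ 0.15424868,  0.0014565 , -0.98807197]))
rod call [266. 194.] 0.65 [0.496 0.176 0.182] [0.527 0.199 0.   ]
rod call [273. 199.] 0.5 [0.502 0.173 0.061] [0.512 0.18  0.   ]
rod_block call [272. 200.] 0.87 [0.499 0.175 0.052] [0.507 0.181 0.   ]
rod_block call [219. 187.] 0.6 [0.546 0.331 0.006] [0.547 0.332 0.   ]
rod_block call [225. 192.] 0.84 [0.519 0.299 0.073] [0.532 0.315 0.   ]
rod_block call [272. 199.] 0.55 [0.5   0.175 0.075] [0.511 0.183 0.   ]
tube call [414. 176.] 0.97 [ 0.553 -0.193  0.111] [ 0.577 -0.216  0.   ]
tube call [408. 179.] 0.77 [ 0.558 -0.188  0.055] [ 0.57  -0.199  0.   ]
plugs call [422. 172.] 0.45 [ 0.566 -0.217  0.097] [ 0.587 -0.24   0.   ]
plugs call [414. 175.] 0.49 [ 0.554 -0.19   0.126] [ 0.581 -0.217  0.   ]
```

View pics/scene0.png

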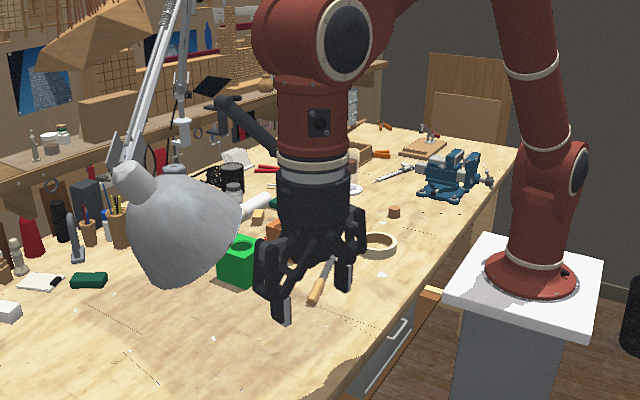

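View pics/top0.png

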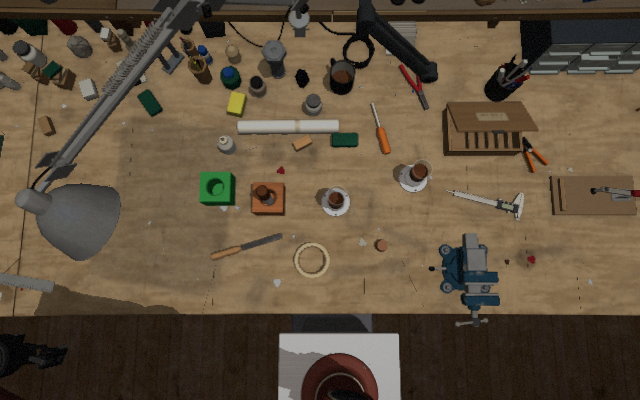

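The scene view shows the arm hiding the work, the lamp at (180,230) and the green block at (237,262). The top view shows the candidates:
- Blocks: green look-alike at (217,188), brown block holding the rod at (267,197).
- Tubes: (336,200) and (414,177).

Next is a close crop with depth.

Run:
```python
from h import *
im=cv2.imread('pics/top0.png'); dp=np.load('top_d.npy')
a=cv2.resize(im[165:225,240:300],None,fx=6,fy=6,interpolation=cv2.INTER_CUBIC)
b=cv2.resize(im[175:225,310:365],None,fx=6,fy=6,interpolation=cv2.INTER_CUBIC)
c=cv2.resize(im[150:200,388:443],None,fx=6,fy=6,interpolation=cv2.INTER_CUBIC)
bc=np.vstack([b,c]); o=np.zeros((600,690,3),np.uint8); o[:360,:360]=a; o[:,360:]=bc; cv2.imwrite('pics/crop.png',o)
K,d,T=cal('top')
def cloud(x0,x1,y0,y1):
    u,v=np.meshgrid(np.arange(x0,x1),np.arange(y0,y1)); p=np.stack([u,v],-1).reshape(-1,1,2).astype(float)
    n=cv2.undistortPoints(p,K,d)[:,0]; z=dp[y0:y1,x0:x1].reshape(-1); P=np.c_[n*z[:,None],z]
    return ((P-T[:3,3])@T[:3,:3])[z>0]
np.set_printoptions(precision=4,suppress=True,linewidth=150)
def circ(P):
    (x,y),r=cv2.minEnclosingCircle(P[:,:2].astype(np.float32)); return x,y,r
def show(n,P,lo,hi):
    Q=P[(P[:,2]>lo)&(P[:,2]<hi)]
    if len(Q)>2: print(n,lo,hi,len(Q),'mean',Q.mean(0),'circ',np.array(circ(Q)))
B=cloud(245,290,175,220); show('block top',B,.068,.082)
Q=B[(B[:,2]>.068)&(B[:,2]<.082)]; print(cv2.minAreaRect(Q[:,:2].astype(np.float32)))
for lo,hi in((.1,.15),(.15,.172),(.172,.2)): show('rod',B,lo,hi)
for n,w in(('T1',(312,362,178,222)),('T2',(392,440,155,198))):
    C=cloud(*w); print(n,np.histogram(C[:,2],bins=np.arange(-.005,.15,.01)))
    for lo,hi in((.118,.135),(.08,.108),(.03,.07),(.006,.014)): show(n,C,lo,hi)
```

```text
block top 0.068 0.082 649 mean [0.504  0.1824 0.0744] circ [0.5066 0.1857 0.0558]
((0.5056526064872742, 0.1853831559419632), (0.08011390268802643, 0.08064983040094376), 89.5379409790039)
rod 0.1 0.15 26 mean [0.4946 0.1806 0.129 ] circ [0.4982 0.183  0.0127]
rod 0.15 0.172 23 mean [0.4949 0.1796 0.1611] circ [0.4998 0.1835 0.0138]
rod 0.172 0.2 122 mean [0.5025 0.1866 0.1829] circ [0.5036 0.1869 0.015 ]
T1 (array([1445,  239,   11,   11,   19,  140,   40,   22,   24,   21,   22,   26,   58,   61,    0]), array([-0.005,  0.005,  0.015,  0.025,  0.035,  0.045,  0.055,  0.065,  0.075,  0.085,  0.095,  0.105,  0.115,  0.125,  0.135,  0.145]))
T1 0.118 0.135 115 mean [0.5028 0.0047 0.1247] circ [0.5028 0.0051 0.0269]
T1 0.08 0.108 66 mean [0.5027 0.0044 0.095 ] circ [0.5011 0.0054 0.0258]
T1 0.03 0.07 213 mean [0.505  0.0052 0.0522] circ [0.5006 0.0057 0.0263]
T1 0.006 0.014 197 mean [0.4903 0.007  0.009 ] circ [ 0.5192 -0.0055  0.0608]
T2 (array([1227,  246,   21,   15,   18,   21,   20,   17,   25,  110,  135,   42,   70,   69,    0]), array([-0.005,  0.005,  0.015,  0.025,  0.035,  0.045,  0.055,  0.065,  0.075,  0.085,  0.095,  0.105,  0.115,  0.125,  0.135,  0.145]))
T2 0.118 0.135 128 mean [ 0.5695 -0.2112  0.1249] circ [ 0.5702 -0.2111  0.0275]
T2 0.08 0.108 266 mean [ 0.5701 -0.2124  0.0952] circ [ 0.5683 -0.2108  0.0262]
T2 0.03 0.07 77 mean [ 0.5547 -0.1979  0.0516] circ [ 0.5657 -0.2073  0.026 ]
T2 0.006 0.014 209 mean [ 0.5608 -0.2045  0.0091] circ [ 0.5788 -0.2373  0.0724]
```

View pics/crop.png

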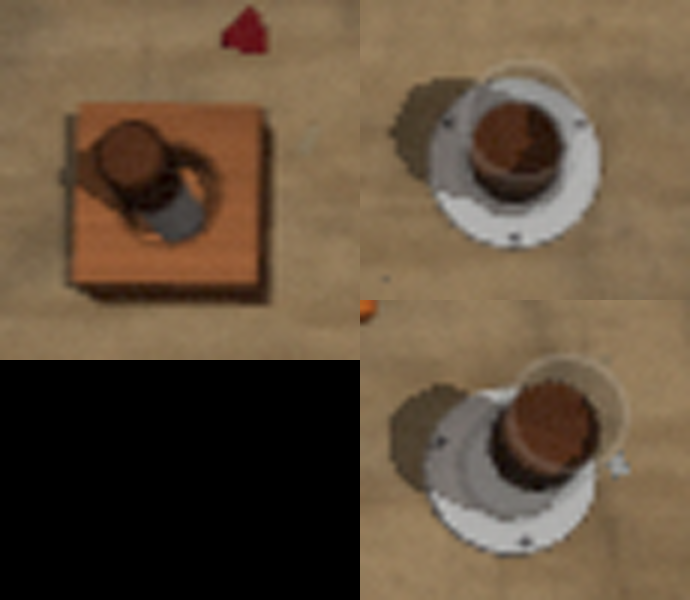

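The crop shows the rod upright in the brown block and the left tube at (336,200) with its plugs already down. The right tube at (414,177) has its plugs high, with their top at about z 0.097, so that is the target tube. Rod top is at (0.5036, 0.187), block centre at (0.5056, 0.185) and tube centre at (0.570, -0.211). I'll retract inside the lamp, swing round, grasp and lift.

```bash
cat >> h.py <<'E'
def rot(p):   # tool down, closing line radial
    a=np.arctan2(p[1],p[0])+np.pi/2; return [0,np.cos(a/2),np.sin(a/2),0]
def st(m=''):
    s=arm.read_state(); print(m,round(s['clock'],2),np.round(s['ee_pos'],4),'w',round(s['width'],4),'gf',round(s['gripper_force'],1),'F',np.round(s['wrist_force'],1),'q',np.round(s['qpos'],2))
ROD=np.array([.504,.1865]); BLK=np.array([.5056,.1853]); TUB=np.array([.570,-.2112])
E
python3 - <<'E'
from h import *
arm.move_straight([.114,.43,.30],rate=.2); st('retract')
q=np.array(arm.read_state()['qpos']); 
d=np.arctan2(.43,.114)-np.arctan2(ROD[1],ROD[0]); q[0]+=d; arm.goto_joints(q); st('swing')
arm.move_straight([*ROD,.25],rate=.2,rotation=rot(ROD)); st('above')
print(arm.move_straight([*ROD,.141],rate=.1,force_limit=8)); st('down')
close(100); st('closed')
print(arm.move_straight([*ROD,.305],rate=.12,force_limit=25)); arm.hold(.3); st('lift')
im,dp=cams.camera('top'); cv2.imwrite('pics/lift.png',cv2.resize(im[140:240,220:380],None,fx=4,fy=4))
im,dp=cams.camera('scene'); cv2.imwrite('pics/lifts.png',im)
E
```

```text
retract 2.12 [0.1142 0.4309 0.2998] w 0.0855 gf 0.0 F [ 0.8  0.4 -0.5] q [-1.34  0.23 -0.02  1.88  0.01  1.02 -0.06]
swing 3.63 [0.4176 0.1561 0.2997] w 0.0854 gf 0.0 F [ 0.  -0.4  0.1] q [-0.39  0.23 -0.03  1.88  0.01  1.02 -0.06]
above 4.31 [0.5032 0.1869 0.25  ] w 0.0856 gf 0.0 F [ 0.2 -0.5  0.2] q [-0.38  0.43 -0.02  1.74  0.01  0.98 -0.05]
False
down 5.55 [0.5045 0.1867 0.1416] w 0.0853 gf 0.0 F [ 0.1 -0.4 -1.3] q [-0.38  0.56 -0.02  1.87  0.02  0.71 -0.06]
closed 6.12 [0.5045 0.1867 0.1415] w 0.0278 gf 98.4 F [0.2 0.3 2.9] q [-0.38  0.56 -0.02  1.87  0.02  0.71 -0.06]
False
lift 7.93 [0.5039 0.1865 0.3047] w 0.028 gf 98.5 F [-0.4  0.3 -2.1] q [-0.38  0.38 -0.02  1.65  0.01  1.11 -0.05]
```

View pics/lifts.png

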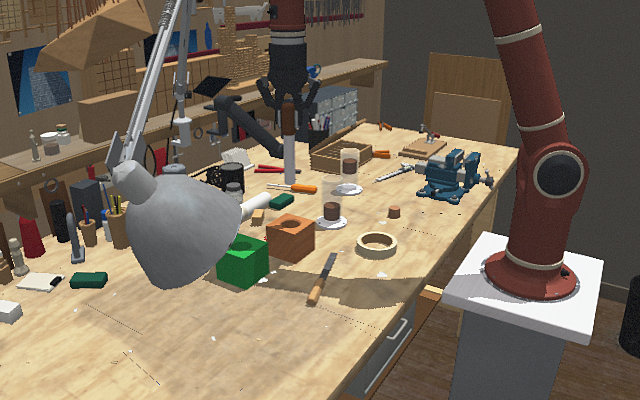

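The rod hangs upright in the fingers, handle at (288,115) and foot at (290,183). The far tube at (349,165) has its plugs high and the near one at (332,210) has them down. I'll measure the rod's foot and tilt from depth.

Run:
```python
from h import *
im,dp=cams.camera('scene'); K,d,T=cal('scene')
u,v=np.meshgrid(np.arange(275,305),np.arange(90,195)); n=cv2.undistortPoints(np.stack([u,v],-1).reshape(-1,1,2).astype(float),K,d)[:,0]
z=dp[90:195,275:305].reshape(-1); P=(np.c_[n*z[:,None],z]-T[:3,3])@T[:3,:3]
Q=P[(z>0)&(np.hypot(P[:,0]-.504,P[:,1]-.1865)<.04)]
print('zmin',np.sort(Q[:,2])[[0,5,10]])
for lo in np.arange(.17,.29,.015):
    q=Q[(Q[:,2]>=lo)&(Q[:,2]<lo+.015)]
    if len(q): print(round(lo,3),len(q),np.round(q.mean(0),4),np.round(q.min(0),4),np.round(q.max(0),4))
print('foot expected',proj('scene',[.504,.1865,.174]))
```

```text
zmin [0.17455991 0.17683109 0.17763537]
0.17 46 [0.4961 0.1966 0.1802] [0.4884 0.1841 0.1746] [0.5089 0.2032 0.1848]
0.185 72 [0.4964 0.1966 0.1925] [0.4884 0.1837 0.1853] [0.5084 0.2045 0.1998]
0.2 76 [0.497  0.1959 0.2077] [0.4897 0.1826 0.2002] [0.5132 0.2044 0.2144]
0.215 77 [0.4973 0.196  0.2227] [0.4888 0.1822 0.2151] [0.5133 0.2046 0.23  ]
0.23 76 [0.4974 0.1968 0.2374] [0.4887 0.1813 0.2302] [0.5114 0.2028 0.2449]
0.245 75 [0.4973 0.1969 0.2527] [0.4891 0.1858 0.2452] [0.5088 0.2031 0.2598]
0.26 72 [0.4968 0.1966 0.2674] [0.4896 0.1853 0.2604] [0.5084 0.2035 0.2745]
0.275 79 [0.4967 0.1968 0.2824] [0.4883 0.1829 0.2751] [0.5126 0.2062 0.29  ]
foot expected [289.89163333 182.45615306]
```

The rod is vertical with its foot at z 0.174, as expected. Next I carry it to the tube, push down and press.

Run:
```python
from h import *
arm.move_straight([*TUB,.305],rate=.2,rotation=rot(TUB)); arm.hold(.3); st('over')
print(arm.move_straight([*TUB,.235],rate=.08,force_limit=8)); st('in bore')
print(arm.move_straight([*TUB,.170],rate=.04,force_limit=15)); st('pressed'); arm.hold(.3); st('held')
```

```text
over 10.55 [ 0.57   -0.2109  0.3051] w 0.0279 gf 98.5 F [ 0.4  0.5 -1.9] q [ 0.17  0.5   0.24  1.46 -0.13  1.2   0.08]
False
in bore 11.57 [ 0.5705 -0.2114  0.2357] w 0.0281 gf 98.5 F [ 0.   0.4 -2. ] q [ 0.18  0.56  0.23  1.56 -0.14  1.03  0.09]
True
pressed 12.77 [ 0.5704 -0.2114  0.1835] w 0.0284 gf 99.3 F [-0.9  0.9  5.4] q [ 0.19  0.61  0.22  1.63 -0.16  0.92  0.11]
held 13.07 [ 0.5704 -0.2114  0.1835] w 0.0281 gf 99.3 F [ 0.3 -0.2  4.9] q [ 0.19  0.61  0.22  1.63 -0.16  0.92  0.11]
```

Height matches the bottom (0.1835 against 0.183), but the standing force is only about 7 N. I'll press harder, then withdraw.

Run:
```python
from h import *
for k in range(4):
    z=arm.read_state()['ee_pos'][2]
    print(arm.move_straight([*TUB,.1815-.0015*k],rate=.01,force_limit=14)); arm.hold(.25); st('press')
    if arm.read_state()['wrist_force'][2]>11: break
arm.hold(.3)
arm.move_straight([*TUB,.305],rate=.1); arm.hold(.3); st('out')
im,dp=cams.camera('scene'); cv2.imwrite('pics/after.png',cv2.resize(im[80:240,270:400],None,fx=4,fy=3.7)); 
T=cams.camera('top'); np.save('t2.npy',T[1])
```

```text
False
press 13.59 [ 0.5705 -0.2115  0.1834] w 0.028 gf 99.9 F [-2.   1.2  9.8] q [ 0.19  0.61  0.22  1.63 -0.16  0.92  0.11]
False
press 14.14 [ 0.5706 -0.2116  0.1834] w 0.028 gf 100.7 F [-3.4  1.3 16.1] q [ 0.19  0.61  0.22  1.63 -0.16  0.92  0.11]
out 16.14 [ 0.5699 -0.2112  0.3047] w 0.0282 gf 98.6 F [-0.2  0.4 -1.9] q [ 0.17  0.5   0.24  1.46 -0.13  1.2   0.08]
```

View pics/after.png

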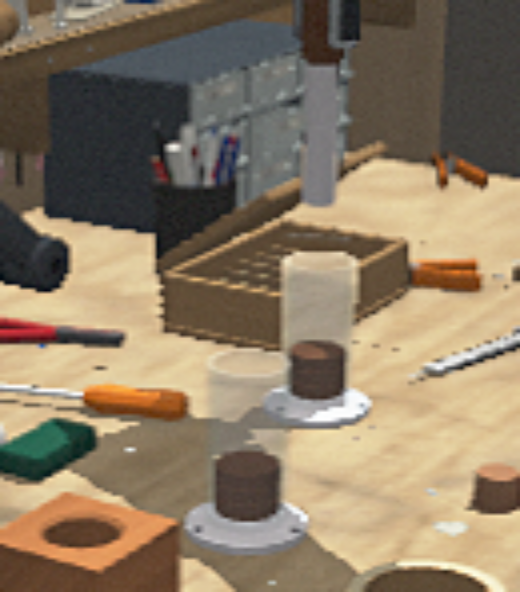

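The crop shows the plugs at the bottom of both tubes, the far one at (318,370) and the near one at (247,487), and the rod hanging straight. Now I return the rod to the brown block.

Run:
```python
from h import *
arm.move_straight([*BLK,.305],rate=.2,rotation=rot(BLK)); arm.hold(.3); st('over')
print(arm.move_straight([*BLK,.155],rate=.1,force_limit=8)); st('in')
print(arm.move_straight([*BLK,.138],rate=.02,force_limit=5)); arm.hold(.2); st('floor')
```

```text
over 18.7 [0.5057 0.185  0.305 ] w 0.0279 gf 98.6 F [-0.2  0.3 -2.4] q [-0.38  0.38 -0.01  1.65  0.01  1.12 -0.05]
False
in 20.35 [0.506  0.1854 0.1556] w 0.0281 gf 98.6 F [ 0.9 -0.6 -1.6] q [-0.38  0.54 -0.02  1.85  0.01  0.75 -0.05]
True
floor 21.21 [0.5055 0.1852 0.1415] w 0.0281 gf 99.3 F [-0.9 -0.5  5. ] q [-0.38  0.56 -0.02  1.86  0.01  0.72 -0.05]
```

Run:
```python
from h import *
gripper_open(); arm.hold(.3); st('open')
arm.move_straight([*BLK,.29],rate=.08); arm.move_straight([.43,.0,.33],rate=.15); arm.hold(.3); st('clear')
im,dp=cams.camera('scene'); cv2.imwrite('pics/end.png',im[60:300,200:420].repeat(2,0).repeat(2,1))
```

```text
open 22.1 [0.5044 0.1848 0.1405] w 0.0852 gf 0.0 F [ 0.1 -0.3 -0.4] q [-0.38  0.57 -0.02  1.86  0.01  0.72 -0.05]
clear 25.93 [4.301e-01 3.000e-04 3.298e-01] w 0.0857 gf 0.0 F [-0.4 -0.  -0.9] q [-0.1   0.18  0.06  1.86 -0.01  1.1   0.31]
```

View pics/end.png

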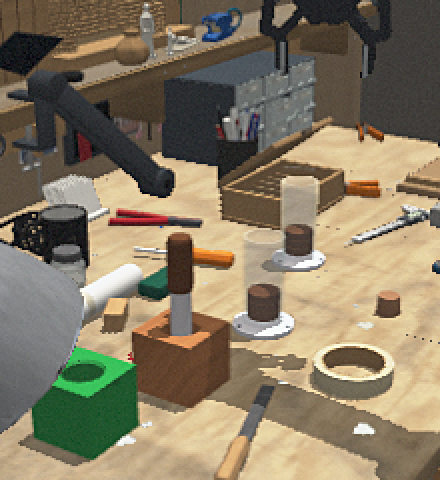

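The rod stands upright in the brown block at (180,285), both stacks are down, and the arm is clear.

```bash
python3 -c "
from h import *
print(arm.close_job())"
```

```text
the job is handed in; nothing more can be done
None
```

I pushed the stuck plugs to the bottom of their tube and pressed them there at about 16 N. The rod is back upright in its brown block and I handed the job in at about 26 s; no verdict came back.

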